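Break loose the left-hand nut of the lacquer polisher with its socket key

TASK

The felt wheel of the lacquer polisher is due for a change: take the T-handled socket key from its post, seat it fully over the square nut on top of the wheel and break the nut loose by turning it clockwise (the thread is left-handed, so never tighten it anticlockwise) by at least an eighth of a turn. Then put the key back upright, all the way down on its post, and let go. Press only gently, touch the machine with nothing but the key, and leave the lacquer ware where it stands.

Things in the scene. Friction and masses are not known exactly. Their poses are not given: they have to be found in the camera images.
- nut_seat (a point): Point on the polisher's vertical spindle axis at the foot of the brass square nut, 90 mm above the table; its yaw is the fixed housing's, NOT the nut's. Nut: 28 mm across flats, 16 mm high; the lower 12 mm is the square, the upper 4 mm a round cone (radius 14 tapering to 10.5 mm). The nut sits on a steel flange of 62 mm diameter, on a cream felt wheel.
- nut_top (a point): Centre of the nut's top, 16 mm above nut_seat; yaw the housing's. The spindle stopped at any angle under a strong brake, so the square's yaw differs each time and is not measured: see it, or feel for it by turning the key pressed on with 5 to 10 N (it repeats every 90 degrees). Bearing over 35 N harms the spindle. Felt wheel: 170 mm diameter, top at 84 mm; fixed green housing 190 x 200 x 58 mm.
- nut (a joint): Turn of the nut on its thread in rad: 0 at the start (tight), grows clockwise seen from above (loosening), falls anticlockwise (tightening). It does not tell the square's yaw. The thread resists with about 0.18 N m; the nut stays where it is left and practically does not rise.
- key_grip (a point): Centre of the red T-bar of the socket key, where it is grasped; x along the bar, z up. Bar 90 mm long, 18 mm wide (y), 20 mm high, its underside 75 mm above the mouth. Below it a steel shaft 16 mm in diameter, at the foot a steel socket 26 mm high, 41 mm square outside at the mouth and round above (44 mm diameter). Mass about 0.4 kg. It stands upright on its post at the start.
- key_mouth (a point): Centre of the socket's mouth, 85 mm straight below key_grip: a square hole 31 mm across flats (1.5 mm play round the nut, about 6 degrees of turning play either way), 13 mm deep, its flats along and across the bar. Not turned to match, the mouth slips over the cone and stops on the square 12 mm above nut_seat; fully seated it is 3 mm above nut_seat.
- post_seat (a point): Centre of the top face of the key post's dark wooden foot (84 mm diameter, fixed), 10 mm above the table. On it a round steel pin, 26 mm diameter, 11 mm high, tapered top, enters the socket with 2.5 mm play all round. With the key put away its mouth rests on this face, at any yaw.
- red_bowl: Red lacquer bowl, 72 mm across, 45 mm high, loose; origin at the centre of its underside. To be left alone.
- gold_cup: Gold lacquer cup, 60 mm across, 75 mm high, loose; origin at the centre of its underside. To be left alone.
- lacquer_jar: White jar with black cap, 60 mm across, 85 mm high, loose; origin at the centre of its underside. To be left alone.
There are look-alikes about, which are no part of the job. What is shaped like the part that bears key_grip but purple is not meant. Several things look just like the part that bears post_seat: the one meant starts farthest to the robot's right.

How it is judged:
On the way, in this order (a step that is already met when the one before it is completed fails the run):
1. the key is fully seated over the nut (z of key_mouth in the frame of nut_seat below 0.007 m and horizontal distance between key_mouth and nut_seat below 0.005 m), for 0.1 s.
2. the nut has been turned clockwise an eighth of a turn with the key on it (value of joint nut above 0.75 rad and z of key_mouth in the frame of nut_seat below 0.009 m and horizontal distance between key_mouth and nut_seat below 0.006 m), for 0.1 s.
At the end, for the whole second after the job is handed in: The nut has been turned clockwise by more than 0.75 rad (43 degrees); the key stands upright (within 0.06 rad), at rest and released on its post, its mouth within 3 mm of the foot's face and 6 mm of the pin's axis (value of joint nut above 0.75 rad and horizontal distance between key_mouth and post_seat below 0.006 m and z of key_mouth in the frame of post_seat below 0.003 m and angle between key_grip's own z axis and vertical below 0.06 rad and linear speed of key below 0.02 m/s); the robot touches nothing.
It fails at once if the nut is tightened by more than 0.12 rad (turned anticlockwise) (value of joint nut below -0.12 rad).
It fails at once if the robot itself pushes on the machine with more than 3 N (contact force between any of the arm, the fingers and machine above 3 N).
It fails at once if the key bears on the machine with more than 35 N (sum of its contact forces) (contact force between key and machine above 35 N).
It fails at once if a piece of lacquer ware is moved by more than 20 mm (distance of any of red_bowl, gold_cup, lacquer_jar from where it was at the start of the episode above 0.02 m).
It also fails if it takes over 72 s, if anything falls off the work surface, if the arm or the gripper's body presses on something with over 40 N, if the wrist force passes 120 N, or if a joint passes its speed limit or range.

ROBOT

A 6-joint arm with a two-finger parallel gripper is mounted at the origin on the work surface. World frame = base frame: x ahead of the robot, y to its left, z up, the work surface at z = 0. Lengths are in m, angles in rad, forces in N, time in s.
With the tool pointing down it reaches from about 0.275 to 0.875 m from the base axis. Payload 12.5 kg.
Tool frame: the origin (TCP) lies on the centre line of the jaws, within the pads' length; the fingertips stand r.finger_overhang ahead of it and the grasp point (between the pads) lies 3 mm ahead of it (r.finger_overhang is the distance from the TCP to the fingertips, in m); z points along the fingers, y is the line along which they close (so a half turn about z gives the same grasp; the last joint's range is limited). The gripper opens to 85 mm and grips with 20 to 120 N. Pads are 22 mm wide; open, the fingers measure 114 mm over their backs; the gripper's body (76 mm by 85 mm) begins 54 mm behind the grasp point. The pads swing forward as they close: fully open they stand 13 mm farther back than shut.
Start: joints at [-1.426, 0.351, 1.652, -0, 1.139, -0.085], TCP at [0.125, -0.536, 0.253] pointing down, gripper open.
Joint ranges: [-2.75, 2.75], [-0.79, 2.1], [0.01, 2.65], [-1.57, 4.71], [0.07, 3.14], [-2.87, 2.87]. Speed limits (rad/s): [2.22, 2.22, 2.79, 3.14, 3.14, 3.14].

INTERFACE

Orientations are given as a unit quaternion [x, y, z, w].
In Python, from cell import r, optics gives the robot as it stands. The module is installed in compiled form; this text tells all that it offers. Calls block until the motion is done:
- r.move_to(position, orientation): joint-space move of the TCP to a pose.
- r.move_linear(position, rot=None, vel=0.15): straight line of the TCP; rot=None keeps the orientation; vel is the mean speed in m/s.
- r.set_joints(angles): joint-space move.
- r.set_gripper(opening, squeeze=None): opening from 0.0 (shut) to 1.0 (fully open); squeeze is the grip in N (None keeps the last); returns when the fingers have stopped.
- r.sleep(seconds).
- r.inverse_kinematics(position, orientation): joint angles nearest the present ones, or None.
- optics.get_image(name): name is "side" or "top"; returns a dict with "pixels" (420x560x3 uint8, red, green, blue), "depth" (420x560 float32, m along the optical axis (not along the pixel's ray), 0 where there is no reading), "fx", "fy", "cx", "cy" (pixels), "camera_from_world" (4x4, takes a point from world to camera coordinates). Camera axes: x right, y down, z forward; pixel columns grow to the right and rows downward; lengths in m; the calibration is good to about 2 mm. A picture is of the moment at which its call begins.
A pose or a line that the arm cannot do raises r.PlanningError and nothing moves.
- r.hand_in(): hands the job in; it is judged then, once.
Readings, each from a call of its own:
- r.current_t(): time.
- r.current_q(): joint angles.
- r.current_qvel(): joint speeds.
- r.current_effort(): joint torques, N m.
- r.current_tool_pos(): TCP position.
- r.current_ee_rot(): TCP orientation.
- r.current_contact_force(): force on the tool from outside, world axes, zero at the start.
- r.current_torque(): the same for the moment, N m.
- r.current_opening(): opening from 0.0 (shut) to 1.0 (fully open).
- r.current_finger_force(): force on a finger pad.
Only numpy, scipy, OpenCV 4.12 (cv2) and the standard library are available. Lean on these libraries where they do the work, as an engineer would, in place of code of your own. Each camera call takes 0.05 s, during which the arm holds its last target. There are 200 camera calls.

## Working session

There is one attempt and no reset: what is moved stays moved. The work goes in short steps, each a Python script; the robot and the scene stay as the last script left them, time stands still between calls to the robot, and variables do not carry over. Pictures are saved under pics/ and viewed, at most 10 in all, crops included, and the job is handed in when it is done.

```bash
mkdir -p pics
cat > h.py <<'E'
import numpy as np, cv2
from cell import r, optics
def shot(n,fn=None):
    im=optics.get_image(n)
    if fn: cv2.imwrite('pics/'+fn,im['pixels'][:,:,::-1])
    return im
def cloud(im):
    d=im['depth'];v,u=np.indices(d.shape)
    p=np.stack([(u-im['cx'])/im['fx']*d,(v-im['cy'])/im['fy']*d,d,np.ones_like(d)],-1)
    w=p@np.linalg.inv(im['camera_from_world']).T
    w=w[...,:3];w[d==0]=np.nan
    return w
E
python3 - <<'E'
from h import *
for n in('top','side'):
    im=shot(n,n+'0.png');np.savez(n+'0.npz',**im)
    print(n,im['fx'],np.linalg.inv(im['camera_from_world']).round(3).tolist())
print(r.current_t(),r.finger_overhang,r.current_ee_rot(),r.current_contact_force())
E
```

```text
top 441.1768262032873 [[-0.015, -0.999, 0.052, 0.532], [-1.0, 0.015, -0.008, 0.058], [0.007, -0.052, -0.999, 1.089], [0.0, 0.0, 0.0, 1.0]]
side 397.5676889556472 [[-0.831, -0.318, 0.456, 0.227], [-0.555, 0.512, -0.656, 0.539], [-0.025, -0.798, -0.602, 0.544], [0.0, 0.0, 0.0, 1.0]]
0.1 0.022 [ 9.93406826e-01  1.14641265e-01 -1.22758251e-05 -5.07563709e-04] [0.16920731 0.70145691 0.24183115]
```

View pics/top0.png

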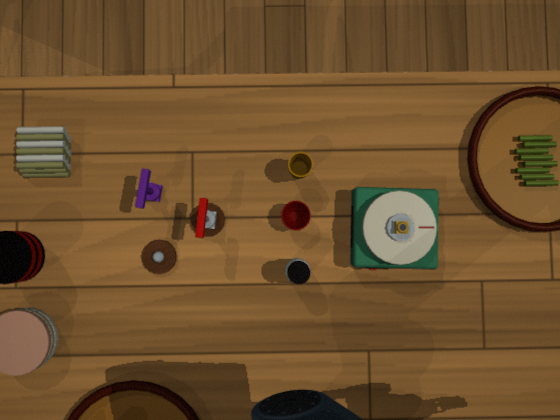

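View pics/side0.png

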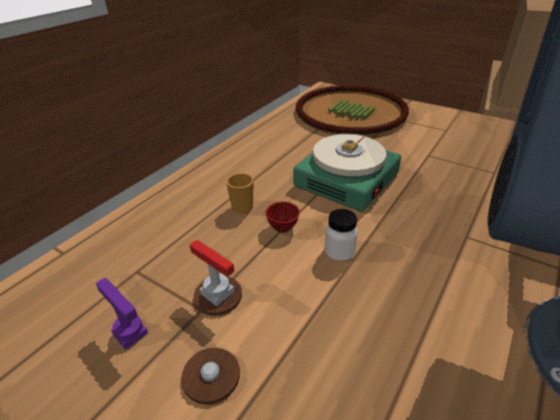

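The key candidates are red at top px (203,218) and purple at (148,190). The post candidates are (208,220), under the red key, and (158,257), which is empty. I choose the red key and the post under it, since that one is farther to the robot's right (right in the image is −y). Next I'll measure and check with a crop.

```bash
cat >> h.py <<'E'
def blob(im,w,mask,zlo,zhi,box):
    "world points (n,3) in mask within heights and pixel box u0,v0,u1,v1"
    m=np.zeros(mask.shape,bool);u0,v0,u1,v1=box;m[v0:v1,u0:u1]=1
    m&=mask&(w[...,2]>zlo)&(w[...,2]<zhi)
    return w[m]
def rect(p,s=1e4):
    (c,sz,a)=cv2.minAreaRect((p[:,:2]*s).astype(np.float32))
    return np.array(c)/s,np.array(sz)/s,a
E
python3 - <<'E'
from h import *
for n in('top','side'):
    im=dict(np.load(n+'0.npz'));w=cloud(im);hsv=cv2.cvtColor(im['pixels'],cv2.COLOR_RGB2HSV).astype(int)
    H,S,V=hsv[...,0],hsv[...,1],hsv[...,2]
    red=((H<6)|(H>174))&(S>150)&(V>60)
    b=dict(top=(190,190,225,245),side=(180,235,240,280))[n]
    p=blob(im,w,red,.05,.2,b);print(n,'bar',len(p),np.nanpercentile(p[:,2],[5,50,95]))
    q=p[p[:,2]>.099];print(rect(q),q.mean(0))
    pb=dict(top=(180,195,235,245),side=(185,265,250,320))[n]
    P=blob(im,w,H>=0,.006,.014,pb);print('foot',len(P),cv2.minEnclosingCircle((P[:,:2]*1000).astype(np.float32)))
    fb=dict(top=(350,180,442,275),side=(305,130,395,180))[n]
    P=blob(im,w,S<90,.080,.087,fb);print('felt',len(P),cv2.minEnclosingCircle((P[:,:2]*1000).astype(np.float32)),P.mean(0), np.median(P[:,2]))
    P=blob(im,w,H>=0,.0975,.115,fb);print('nut',len(P),cv2.minEnclosingCircle((P[:,:2]*1000).astype(np.float32)),P.mean(0),np.median(P[:,2]),rect(P))
t=np.load('top0.npz')['pixels'];s=np.load('side0.npz')['pixels']
f=lambda a,u,v,h:cv2.resize(a[v-h:v+h,u-h:u+h],(390,390),interpolation=cv2.INTER_CUBIC)
cv2.imwrite('pics/c1.png',cv2.resize(np.hstack([f(t,205,220,35),f(t,401,227,22)]),None,fx=1,fy=1)[:,:,::-1])
E
```

```text
top bar 335 [0.09206328 0.10308822 0.10645106]
(array([0.58138892, 0.22158909]), array([0.01805576, 0.08800594]), 83.38253784179688) [0.58138279 0.2208175  0.10334298]
foot 425 ((580.3119506835938, 221.68801879882812), 41.77183532714844)
felt 3487 ((552.0807495117188, -227.55935668945312), 84.96485900878906) [ 0.55180493 -0.22679022  0.0830983 ] 0.08304655235224145
nut 168 ((552.810791015625, -228.20790100097656), 19.283348083496094) [ 0.55266557 -0.2267841   0.10303049] 0.10311416608762025 (array([ 0.55278745, -0.22786714]), array([0.02818432, 0.02709355]), 89.06993103027344)
side bar 645 [0.09191025 0.10381317 0.10554885]
(array([0.581454 , 0.2231022]), array([0.01821566, 0.088802  ]), 83.14216613769531) [0.57874449 0.22487227 0.10391193]
foot 817 ((582.5424194335938, 223.4956512451172), 42.668548583984375)
felt 1782 ((554.5349731445312, -226.74266052246094), 85.8682861328125) [ 0.54955385 -0.2169742   0.08350505] 0.0835426407974566
nut 101 ((554.0186157226562, -226.94796752929688), 18.196392059326172) [ 0.55278202 -0.22283069  0.10288854] 0.10290377331120859 (array([ 0.55535879, -0.22681748]), array([0.02929281, 0.0308682 ]), 1.4873899221420288)
```

View pics/c1.png

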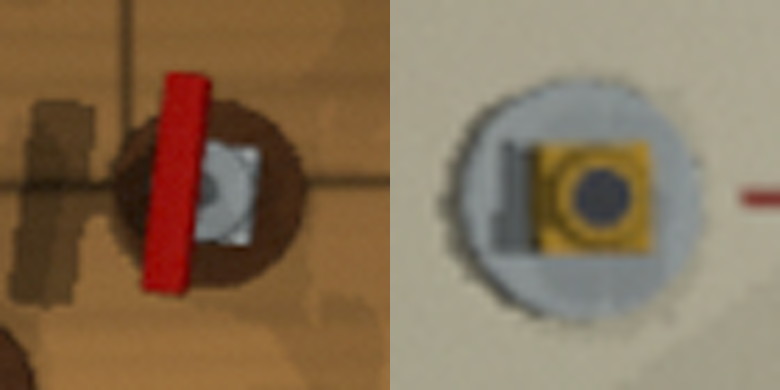

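The crop shows the red key on its post foot (left). The nut's square is aligned with the image axes, so its yaw is about −1°. The two cameras agree on the post-to-nut offset. Now grasp and lift.

```bash
cat >> h.py <<'E'
def quat(deg): a=np.radians(deg)/2; return [np.cos(a),np.sin(a),0,0]
def F(n=3):
    s=[]
    for _ in range(n): s.append(r.current_contact_force()); r.sleep(.01)
    return np.mean(s,0)
def st(tag=''): print(tag,round(r.current_t(),2),'p',np.round(r.current_tool_pos(),4),'F',F().round(2),'T',np.round(r.current_torque(),2),'op',round(r.current_opening(),3),'ff',np.round(r.current_finger_force(),1))
E
python3 - <<'E'
from h import *
B=[.5814,.2223]
r.move_to(B+[.22],quat(173.2)); st('above')
r.move_linear(B+[.098]); st('at')
r.set_gripper(0.0,90); st('grip')
r.move_linear(B+[.13],vel=.08); st('lift')
im=shot('side','lift.png')
r.move_linear(B+[.27]); st('up')
E
```

```text
above 3.2 p [0.5816 0.2216 0.22  ] F [ 0.15  0.11 -0.31] T [ 0.07 -0.01  0.02] op 0.999 ff 0.0
at 4.19 p [0.5819 0.2224 0.0989] F [0.21 0.23 0.51] T [-0.03 -0.    0.01] op 1.0 ff 0.0
grip 4.85 p [0.5815 0.2221 0.0983] F [-1.05 -2.39  4.28] T [-0.55  0.22  0.03] op 0.196 ff 88.4
lift 5.42 p [0.5813 0.2223 0.1302] F [-0.49 -0.39 -4.41] T [ 0.02 -0.04 -0.01] op 0.193 ff 87.9
up 6.58 p [0.581  0.2222 0.2689] F [-0.32 -0.11 -4.57] T [ 0.06  0.05 -0.01] op 0.192 ff 87.9
```

View pics/lift.png

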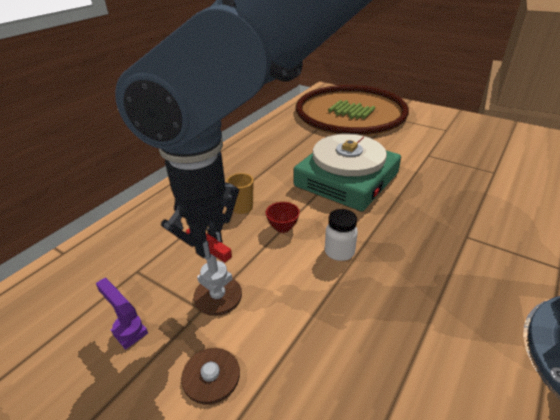

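The key is lifted upright, with the bare pin visible at (217,290). Moving over the nut and making a guarded descent.

```bash
cat >> h.py <<'E'
def down(zend,base,lim=8,step=.001,vel=.02):
    "guarded descent: stops when the vertical force rises by lim over base"
    p=np.array(C(),float)
    while p[2]>zend:
        p[2]=max(zend,p[2]-step); r.move_linear(list(p),vel=vel); f=F(2)-base
        if abs(f[2])>lim: break
    setC(p); return p,f
import json
def C(): return json.load(open('c.json'))
def setC(p): json.dump([float(x) for x in p],open('c.json','w'))
E
python3 - <<'E'
from h import *
N=[.5533,-.2272]
r.move_to(N+[.27],quat(179.1)); r.move_linear(N+[.205],vel=.1); setC(N+[.205])
r.sleep(.2); base=F(8); st('over'); np.save('base.npy',base)
shot('side','over.png')
print(down(.1815,base)); st('down')
E
python3 -c "
import cv2;a=cv2.imread('pics/over.png');cv2.imwrite('pics/over_c.png',cv2.resize(a[90:190,290:410],(720,600),interpolation=cv2.INTER_CUBIC))"
```

```text
over 9.32 p [ 0.5535 -0.2273  0.2055] F [-0.17 -0.27 -4.33] T [-0.04  0.05  0.01] op 0.19 ff 87.9
(array([ 0.5533, -0.2272,  0.1815]), array([ 0.21089225, -0.93643158, -0.57330705]))
down 15.8 p [ 0.5533 -0.2272  0.1815] F [ 0.48 -1.29 -4.11] T [-0.3  -0.09  0.06] op 0.196 ff 88.0
```

View pics/over_c.png

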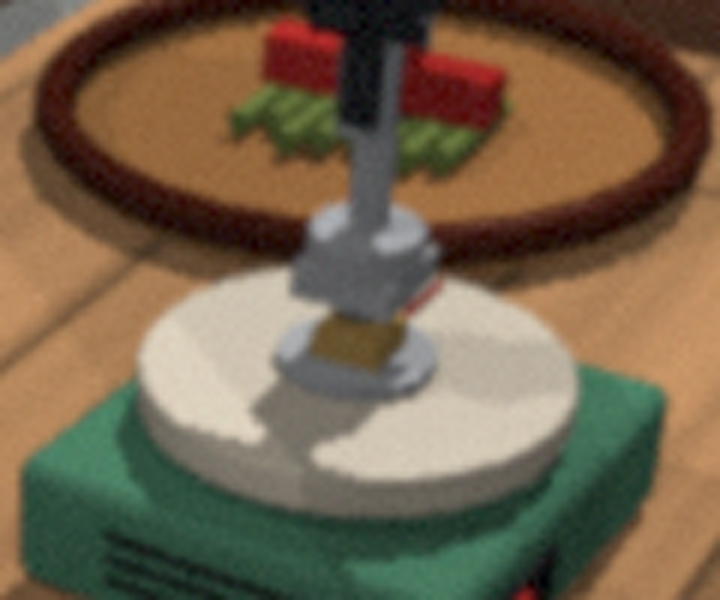

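The picture shows the socket centred over the nut with its flats aligned. It went down to seating height with almost no force. Now turning clockwise in small monitored steps.

Run:
```python
from h import *
base=np.load('base.npy')
print(down(.1795,base,lim=4,step=.0005)); 
p=C()
for a in np.arange(179.1-5,179.1-66,-5):
    r.move_linear(p,quat(a)); f=F(2)-base; T=r.current_torque()
    print(round(a,1),round(r.current_t(),2),f.round(1),np.round(T,2))
    if np.linalg.norm(f)>16: print('stop');break
st()
```

```text
(array([ 0.5533, -0.2272,  0.1805]), array([-0.83539961, -1.13953922,  9.06269163]))
174.1 16.62 [ 1.2 -4.9  9.6] [-1.01 -0.15 -0.04]
169.1 16.89 [ 0.2 -6.1  9.3] [-1.2  -0.02 -0.06]
164.1 17.16 [ 0.7 -4.9  9.7] [-1.16 -0.05 -0.01]
159.1 17.43 [-0.1 -5.1  9.8] [-1.09 -0.08  0.03]
154.1 17.69 [ 0.7 -5.2  9.4] [-1.11 -0.08 -0.06]
149.1 17.96 [ 0.6 -5.2  9.5] [-1.04 -0.15  0.01]
144.1 18.23 [ 1.1 -4.4  9.5] [-1.01 -0.2  -0.01]
139.1 18.49 [ 1.1 -4.3  9.2] [-1.01 -0.19 -0.02]
134.1 18.76 [ 0.9 -4.2  9.3] [-0.95 -0.32 -0.06]
129.1 19.02 [ 1.2 -4.   9.4] [-0.88 -0.34 -0.02]
124.1 19.29 [ 1.8 -4.7  9.7] [-1.01 -0.46 -0.03]
119.1 19.56 [ 2.1 -4.8  8.9] [-1.02 -0.45 -0.08]
114.1 19.82 [ 2.5 -5.   9.2] [-0.97 -0.6  -0.01]
 19.82 p [ 0.554  -0.2276  0.1811] F [ 2.03 -4.32  4.85] T [-0.95 -0.53 -0.04] op 0.191 ff 89.4
```

Torque about z stays near zero, so I'll check what actually turned.

Run:
```python
from h import *
print(r.current_ee_rot(),quat(114.1),np.round(r.current_q(),3)); st()
a=shot('side')['pixels'][80:180,290:410];b=shot('top')['pixels'][195:260,362:440]
cv2.imwrite('pics/turn.png',np.hstack([cv2.resize(a,(400,333),interpolation=2),cv2.resize(b,(400,333),interpolation=2)])[:,:,::-1])
```

```text
[5.42305327e-01 8.40180663e-01 1.07180865e-04 1.17196926e-03] [np.float64(0.5439069495872503), np.float64(0.8391455357628332), 0, 0] [-0.468  0.517  1.589 -0.     1.033 -0.892]
 19.85 p [ 0.554  -0.2276  0.1811] F [ 2.11 -4.31  4.66] T [-0.97 -0.54 -0.05] op 0.194 ff 89.4
```

View pics/turn.png

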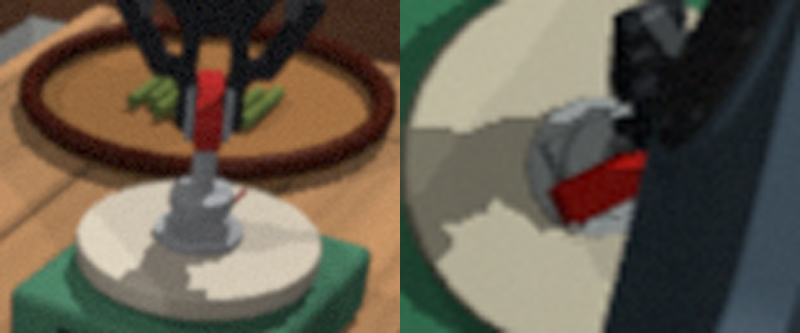

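The bar turned about 65° and the socket sits low on the flange, so it is seated. I'll back off slightly within the play, lift, and look at the nut's new angle.

Run:
```python
from h import *
w=cloud(shot('side'));q=w[80:180,290:410].reshape(-1,3)
d=np.hypot(q[:,0]-.554,q[:,1]+.2276);k=q[(d>.010)&(d<.022)&(q[:,2]<.14)&(q[:,2]>.098)]
print('socket top z',np.percentile(k[:,2],[50,80,90,97]).round(4))
p=C()
r.move_linear(p,quat(117.1)); f=F()
p[2]=.19;p[1]-=.0004; r.move_linear(p,vel=.03); st('half')
p[2]=.27; r.move_linear(p); setC(p); st('up')
a=shot('side')['pixels'][80:180,290:410];b=shot('top')['pixels'][195:260,362:440]
cv2.imwrite('pics/nut2.png',np.hstack([cv2.resize(a,(400,333),interpolation=2),cv2.resize(b,(400,333),interpolation=2)])[:,:,::-1])
```

```text
socket top z [0.117  0.1188 0.1194 0.1201]
half 20.77 p [ 0.553  -0.2272  0.1897] F [-0.31 -0.11  0.21] T [-0.17 -0.03  0.06] op 0.197 ff 89.1
up 21.48 p [ 0.5527 -0.2273  0.2687] F [ 0.39 -0.74 -4.66] T [-0.05  0.01 -0.02] op 0.193 ff 88.4
```

View pics/nut2.png

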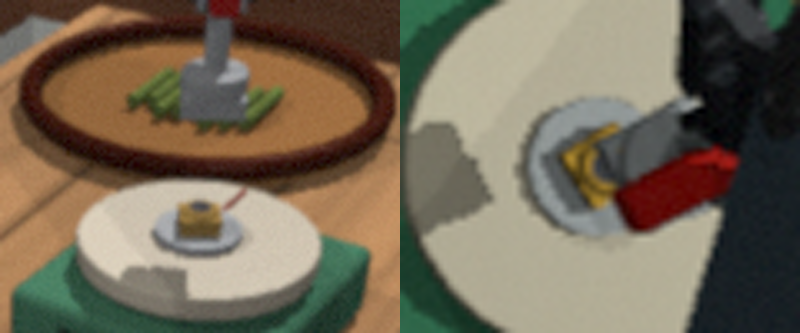

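The nut is now visibly rotated: in the top crop near (600,165) its edges are skewed about 25–30°, which fits 60–65° clockwise. Returning the key at its original yaw.

Run:
```python
from h import *
P=[.5814,.2224]
r.move_to(P+[.27],quat(173.2)); r.move_linear(P+[.114],vel=.1); setC(P+[.114])
r.sleep(.2); base=F(8); st('over')
print(down(.0965,base,lim=5)); st('down')
```

```text
over 25.23 p [0.5815 0.2224 0.1142] F [ 0.24 -0.2  -4.32] T [-0.02  0.05 -0.01] op 0.194 ff 88.5
(array([0.5814, 0.2224, 0.097 ]), array([-3.09291411, -1.88485231, 13.59444158]))
down 29.78 p [0.5818 0.2224 0.0982] F [-3.31 -1.73  8.87] T [-0.31  0.61  0.  ] op 0.194 ff 90.6
```

Run:
```python
from h import *
p=C(); p[2]=.0985; r.move_linear(p,vel=.02); st('relieved')
r.set_gripper(1.0); st('open')
p[2]=.25; r.move_linear(p,vel=.1); r.move_to([.45,-.05,.30],quat(173.2)); r.sleep(.5); st('away')
for n in('top','side'):
    im=shot(n,n+'_end.png');w=cloud(im);hsv=cv2.cvtColor(im['pixels'],cv2.COLOR_RGB2HSV).astype(int)
    H,S,V=hsv[...,0],hsv[...,1],hsv[...,2];red=((H<6)|(H>174))&(S>150)&(V>60)
    q=blob(im,w,red,.05,.2,dict(top=(180,180,235,255),side=(170,225,250,290))[n]);q=q[q[:,2]>.099];print(n,rect(q),np.median(q[:,2]))
```

```text
relieved 30.06 p [0.5813 0.2224 0.0983] F [-0.22 -0.56 -1.21] T [-0.02  0.05 -0.05] op 0.196 ff 89.0
open 30.76 p [0.5814 0.2224 0.0985] F [0.05 0.28 0.04] T [-0.01  0.05  0.  ] op 0.997 ff 0.0
away 34.12 p [ 0.45   -0.0499  0.2999] F [-0.09 -0.06  0.1 ] T [ 0.01 -0.01  0.02] op 0.999 ff 0.0
top (array([0.58117041, 0.22206956]), array([0.01848764, 0.08740388]), 83.27804565429688) 0.10348502883503319
side (array([0.58173999, 0.22387468]), array([0.01853622, 0.08916083]), 83.32482147216797) 0.10419081275599035
```

View pics/side_end.png

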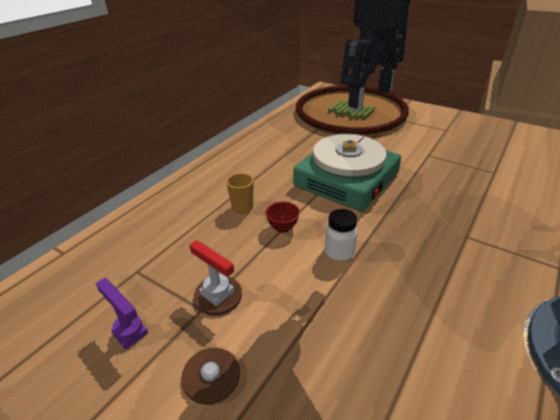

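View pics/top_end.png

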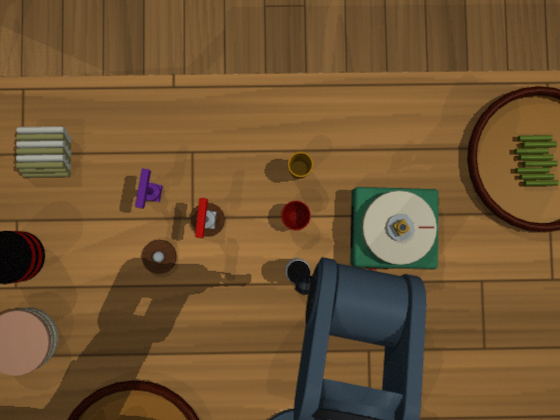

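The key is back upright on its post (side px (215,270)) at its original height. The nut at top px (402,227) is turned, the lacquer ware hasn't moved, and the arm is clear.

```bash
python3 -c "
from h import *
print(r.hand_in())"
```

```text
the job is handed in; nothing more can be done
None
```

The job is handed in, with no verdict returned: the nut was turned roughly 60° clockwise, judging by the key's turn and the pictures, and the key is back upright on its post and released.

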